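# Ready a wax melt for the warmer with spring tongs

## Robot

A 6-joint arm with a two-finger parallel gripper is mounted at the origin on a cart in front of the work surface, level with it; the furniture and walls round the work are solid. World frame = base frame: x ahead of the robot, y to its left, z up, the work surface at z = 0. Lengths are in m, angles in rad, forces in N, time in s.
With the tool pointing down it reaches from about 0.275 to 0.975 m from the base axis. Payload 8.4 kg.
Tool frame: the origin (TCP) lies midway between the tips of the shut fingers; the grasp point (between the pads) lies 19 mm behind it; z points along the fingers, y is the line along which they close (so a half turn about z gives the same grasp; the last joint's range is limited). The gripper opens to 92 mm and grips with 3 to 60 N. Pads are 20 mm wide; open, the fingers measure 128 mm over their backs; the gripper's body (75 mm by 189 mm) begins 69 mm behind the grasp point.
Start: joints at [1.179, 0.353, 1.633, -0, 1.155, -0.002], TCP at [0.238, 0.578, 0.215] pointing down, gripper open.
Joint ranges: [-2.63, 2.63], [-0.92, 2.1], [0.06, 2.66], [-1.3, 4.44], [0, 2.69], [-3.02, 3.02]. Speed limits (rad/s): [2.22, 2.22, 2.79, 3.14, 3.14, 3.14].

## Interface

Orientations are given as a 3x3 rotation matrix whose columns are the frame's x, y, z axes.
In Python, from cell import * gives the robot as it stands.
- The arm moves only by the tool play_rows, never from a script. Its argument "commands" is a list of rows, each a list of 3 entries, a list of its own where there are three numbers: the finger opening in mm, from 0 to 91.9, then the shift along the tool's x, y, z in units of 40 mm (1.0 is 40 mm), then the turn, a rotation vector about the tool's x, y, z in units of 8 degrees (1.0 is 8 degrees). In form: [[gripper, [tx, ty, tz], [wx, wy, wz]], ...]. A call has exactly 10 rows; each row shifts and turns the commanded pose from where the row before left it, along the tool's axes as they then stand; what a row does not reach is not made up. A row lasts 1/10 s, in which the tool goes at most 50 mm and 8.59 degrees, less where a joint would pass 70% of its speed; a pose out of reach is approached as far as the arm can. A call is refused whole if a number of a shift passes 1 or a number of a turn 1, either way. A call with a gripper value outside its range is refused whole. The fingers move at their own pace and stop on an object; the grip force is fixed at half the most. Time passes only in rows, so rows that do not move let the fingers close, or fill a call up. It gives the time, the measured TCP pose, the force, the opening and the grip force at its end, in the units of the state.
- get_obs(): the state, without advancing time (a new reading comes with each control period).
- get_image(name): name is "scene" or "top"; returns a dict with "frame" (480x640x3 uint8, blue, green, red), "camera_matrix" (3x3 intrinsics, pixels), "rvec" (rotation vector, rad) and "tvec" (3), from world to camera coordinates, as OpenCV has them. Camera axes: x right, y down, z forward; pixel columns grow to the right and rows downward; lengths in m; the calibration is good to about 2 mm. A picture is of the moment at which its call begins. There is no depth.
- job_done(): hands the job in; it is judged then, once.
The state is a dict: "clock": time; "qpos": joint angles; "joint_velocities": joint speeds; "tau": joint torques, N m; "position": TCP position; "ee_rot": TCP orientation; "force": force on the tool from outside, world axes, zero at the start; "moment": the same for the moment, N m; "width": opening from 0.0 (shut) to 1.0 (fully open); "finger_force": force on a finger pad.
Only numpy, scipy, OpenCV 4.12 (cv2) and the standard library are available. Lean on these libraries where they do the work, as an engineer would, in place of code of your own. Each camera call takes 0.05 s, during which the arm holds its last target. There are 200 camera calls.

## Task

Get the scent sample going: first turn the dial of the melt warmer to its two-dot mark and let go of it. Then take the steel spring tongs, close their jaws on the round wax melt (not the square one) and hold it lifted with the tongs over the middle of the warmer's white dish, a few centimetres above the rim. Finish while holding it there; only the tongs may touch the melt, and the square melt and the things standing around stay where they are.

Things in the scene. Friction and masses are not known exactly. Their poses are not given: they have to be found in the camera images.
- warmer: melt warmer, fixed grey housing 205 mm long (its x axis) x 100 mm wide, deck 42 mm high; origin under its middle; +x points away from the robot, more or less. The dial sits on the deck 55 mm to -x of the origin, the white dish 50 mm to +x. White marks lie round the dial on the side of the dish: clockwise from above a bar (off), then one dot, two dots, three dots
- dial (a joint): angle of the warmer's dial in rad, growing clockwise seen from above: 0 = pointer at the bar (off), 0.7 = one dot, 1.4 = two dots, 2.1 = three dots (stops at 0 and 2.1). It turns with light friction (0.03 N m) and stays where it is left
- dial_grip (a point): grip point on the dial, on its turning axis, 10 mm below the top (top at z = 74 mm) and 21 mm above its foot; turns with the dial: its x axis points along the bar-shaped grip to the pointer end (white line), z up. The bar is 44 mm long, 12 mm thick, 24 mm tall and stands on a skirt 52 mm across whose top is at z = 51 mm
- two_dots (a point): middle of the two-dot mark on the deck, 35 mm from the dial's axis
- dish_rim (a point): centre of the mouth of the warmer's white dish, at rim height, z = 56 mm; the dish is 84 mm across its rim
- tongs: steel spring tongs with black grips, lying flat on the blades' edges: 24 mm tall, 205 mm long, 100 g. Origin on the centre line midway between the black grips, at the underside (z = 0 when lying); x axis along the tongs to the jaws, z up. Centre of mass within 15 mm of the origin. Tail hinge at x = -85 mm, grips from x = -32 to +32 mm, middle of the jaws at x = +85 mm, jaw ends at +105 mm
- tongs_left (a joint): closing angle of each blade, rad: 0 = sprung open (65 mm across the grips, 69 mm between the jaws); squeeze the grips to close: 0.055 = 56 mm across the grips, jaws 51 mm apart (4 N squeeze); 0.11 = 46 mm, jaws 32 mm apart and parallel (6 N); 0.2 = shut. Half of any further squeeze presses on what lies between the jaws. Both blades move alike about the centre line
- round_melt: round cream wax melt, a drum 32 mm across and 26 mm tall with a bevelled top, 20 g; origin at the centre of its underside, z up. It stands on a wooden coaster (65 mm across, 8 mm thick, fixed)
- square_melt: square cream wax melt, 31 x 31 mm, 26 mm tall with a smaller raised square on top; origin at the centre of its underside; stands on another such coaster and stays there
- votive: glass votive 64 mm across, 71 mm tall, a bystander; origin at the centre of its underside
- gift_box: small lidded gift box, 53 mm wide, 53 mm tall, a bystander; origin at the centre of its underside
Things that resemble listed ones, but are neither listed nor needed, are in the scene too. Leave any black or red look-alike of the round_melt alone.

How it is judged:
On the way, in this order (a step that is already met when the one before it is completed fails the run):
1. the dial points at the two-dot mark (within 0.15 rad) and is let go (value of joint dial between 1.25 and 1.55 rad and contact force between the fingers and warmer below 0.1 N), for 0.2 s.
2. the round melt is held between the tongs, its underside more than 40 mm above the table (contact force between tongs and round_melt above 0.3 N and height (world z) of round_melt above 0.04 m), for 0.2 s.
At the end, for the whole second after the job is handed in: The dial is within 0.15 rad of the two-dot mark; the fingers hold the tongs and the tongs hold the round melt, still, within 30 mm of the middle of the dish, its underside 10 to 144 mm above the rim; neither melt nor tongs touch the warmer (value of joint dial between 1.25 and 1.55 rad and contact force between the fingers and tongs above 1 N and contact force between tongs and round_melt above 0.3 N and height (world z) of round_melt between 0.066 and 0.2 m and horizontal distance between round_melt and dish_rim below 0.03 m and contact force between each of round_melt, tongs and warmer below 0.05 N and linear speed of round_melt below 0.03 m/s); the arm keeps its last pose, push and grip.
It fails at once if the gripper touches the round melt (contact force between the arm and round_melt above 0.2 N).
It fails at once if the fingers touch the round melt (contact force between the fingers and round_melt above 0.2 N).
It fails at once if the square melt is moved by more than 15 mm (distance of square_melt from where it was at the start of the episode above 0.015 m).
It fails at once if the votive is moved by more than 20 mm (distance of votive from where it was at the start of the episode above 0.02 m).
It fails at once if the gift box is moved by more than 20 mm (distance of gift_box from where it was at the start of the episode above 0.02 m).
It also fails if it takes over 62 s, if anything falls off the work surface, if the arm or the gripper's body presses on something with over 40 N, if the wrist force passes 120 N, or if a joint passes its speed limit or range.

## Working session

There is one attempt and no reset: what is moved stays moved. The work goes in short steps, Python scripts to look and compute and a tool call to move; the robot and the scene stay as the last step left them, time stands still between calls to the robot, and variables do not carry over. Pictures are saved under pics/ and viewed, at most 10 in all, crops included, and the job is handed in when it is done.

Besides the shell and the picture viewer there is one more tool, called after ">>>" as name(argument=value, ...), one argument or row to a line, values as JSON. play_rows: Moves the arm, as the interface text tells. Its arguments: {"type":"object","properties":{"commands":{"type":"array","items":{"type":"array"}}},"required":["commands"]}

```bash
mkdir -p pics; ls; cat > h.py <<'E'
from cell import *
import numpy as np, cv2
def cam(n):
    d=get_image(n); R=cv2.Rodrigues(np.array(d["rvec"],float))[0]; return d["frame"],np.array(d["camera_matrix"],float),R,np.array(d["tvec"],float).reshape(3)
def ray(c,uv,z):
    _,K,R,t=c; d=R.T@np.linalg.solve(K,[uv[0],uv[1],1.]); o=-R.T@t
    return o+d*(z-o[2])/d[2]
def proj(c,p):
    _,K,R,t=c; q=K@(R@np.array(p,float)+t); return q[:2]/q[2]
E
python3 - <<'E'
from h import *
for n in("top","scene"):
    c=cam(n); cv2.imwrite(f"pics/{n}0.png",c[0]); print(n,-c[2].T@c[3],c[1][0,0])
    np.savez(n+"0.npz",*c)
print(get_obs())
E
```

```text
pics
top [0.47006983 0.22370923 1.19433773] 487.7448824081796
scene [-0.05706663 -0.23375602  0.59277539] 503.71526296897065
{'clock': 0.1, 'qpos': array([ 1.17859460e+00,  3.53583051e-01,  1.63404016e+00,  2.64199048e-05,
        1.15522347e+00, -2.40692964e-03]), 'joint_velocities': array([ 0.00112393, -0.0003523 , -0.00317542, -0.0005799 ,  0.00021118,
        0.00092127]), 'tau': array([ 7.73760221e-04, -5.94900835e+01, -3.34928012e+01,  6.99989917e-02,
        1.85074867e-02, -6.65483549e-05]), 'position': array([0.23732502, 0.57770737, 0.21394457]), 'ee_rot': array([[-9.24982991e-01,  3.80008178e-01, -5.01654084e-04],
       [ 3.80008508e-01,  9.24982277e-01, -1.14956756e-03],
       [ 2.71760625e-05, -1.25396326e-03, -9.99999213e-01]]), 'force': array([-0.58903854, -0.17824606,  0.11181764]), 'moment': array([-0.07560667,  0.05868434, -0.00449589]), 'finger_force': 0.0, 'width': 1.0011655267130664}
```

View pics/top0.png

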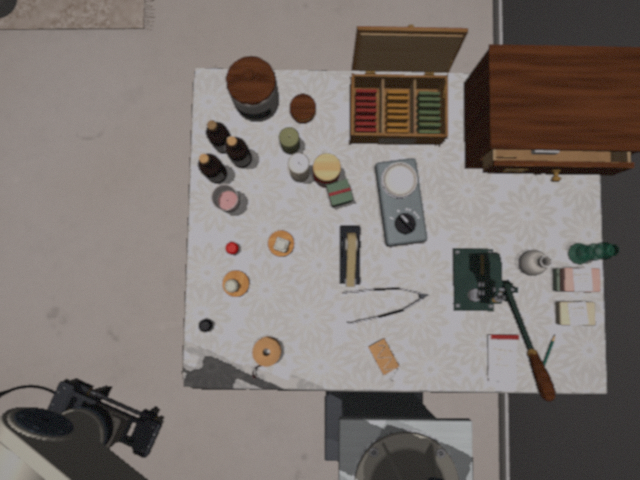

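View pics/scene0.png

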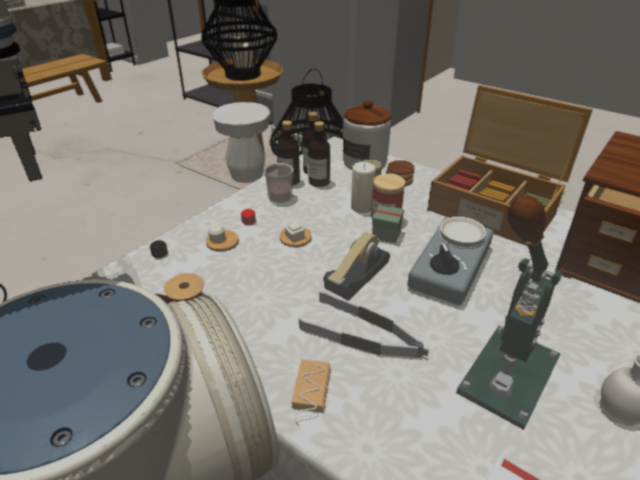

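The top view has world x up and y left. Candidate melts in the top picture:
- (236,284): cream and round on a coaster.
- (281,243): cream and square on a coaster.
- (232,248): red look-alike.
- (205,325): black look-alike.
- (267,351): a bare coaster.

The one at (236,284) fits the round melt, and I'll confirm it in a crop. The votive is at (228,200), the gift box at (340,192), the warmer at (400,200) and the tongs at (343..428, 287..322) with their jaws to the left.

```bash
python3 - <<'E'
from h import *
L=lambda n:[np.load(n+"0.npz")[f"arr_{i}"] for i in range(4)]
t,s=L("top"),L("scene")
def crop(c,x,y,w,h,W,H): return cv2.resize(c[0][y:y+h,x:x+w],(W,H),interpolation=cv2.INTER_CUBIC)
a=np.hstack([crop(t,365,150,70,105,200,300),crop(s,400,210,100,100,300,300),crop(s,195,205,120,60,300,300)])
b=np.hstack([crop(t,335,275,100,55,500,300)[:,:500],crop(t,205,225,100,100,300,300)])
cv2.imwrite("pics/crop.png",np.vstack([a,b]))
hsv=cv2.cvtColor(t[0],cv2.COLOR_BGR2HSV)
for n,m,z in(("wood",cv2.inRange(hsv,(8,100,90),(22,255,255)),.008),("dark",cv2.inRange(t[0],(0,0,0),(75,75,75)),.012)):
    k,l,st,ce=cv2.connectedComponentsWithStats(m)
    for i in range(1,k):
        if 30<st[i,4]<3000 and 190<ce[i][0]<460 and 150<ce[i][1]<370: print(n,st[i],ce[i].round(1),ray(t,ce[i],z).round(4))
E
```

```text
wood [200 155   9   9  65] [204.  158.6] [0.7735 0.5004 0.008 ]
wood [313 163  27   8 171] [326.3 166.3] [0.7591 0.1981 0.008 ]
wood [269 231  25  25 308] [280.5 242.2] [0.5691 0.3073 0.008 ]
wood [223 271  26  25 353] [237.7 282. ] [0.471 0.409 0.008]
wood [253 337  28  29 563] [266.5 351.2] [0.3069 0.3354 0.008 ]
wood [370 340  28  34 425] [383.1 355.6] [0.2998 0.0558 0.008 ]
dark [199 154  29  29 513] [213.9 169.5] [0.7457 0.4743 0.012 ]
dark [294 169  18  13  86] [303.5 176. ] [0.733  0.2541 0.012 ]
dark [312 174  27  13 117] [324.2 181.1] [0.7212 0.203  0.012 ]
dark [378 186   7  46  59] [381.1 208.6] [0.6551 0.0625 0.012 ]
dark [332 200  21   7  50] [341.9 203.4] [0.6666 0.1587 0.012 ]
dark [395 213  21  21 309] [405.  223.8] [0.6185 0.0038 0.012 ]
dark [340 226  20  58 545] [348.4 251.3] [0.5491 0.1418 0.012 ]
dark [385 233  24  13  36] [393.1 242.2] [0.5729 0.0328 0.012 ]
dark [379 310  24   7  34] [390.6 312.8] [0.4022 0.0386 0.012 ]
dark [199 319  14  13 134] [205.8 324.9] [0.3676 0.4817 0.012 ]
dark [208 362   8   9  44] [211.5 365.9] [0.2712 0.4648 0.012 ]
```

View pics/crop.png

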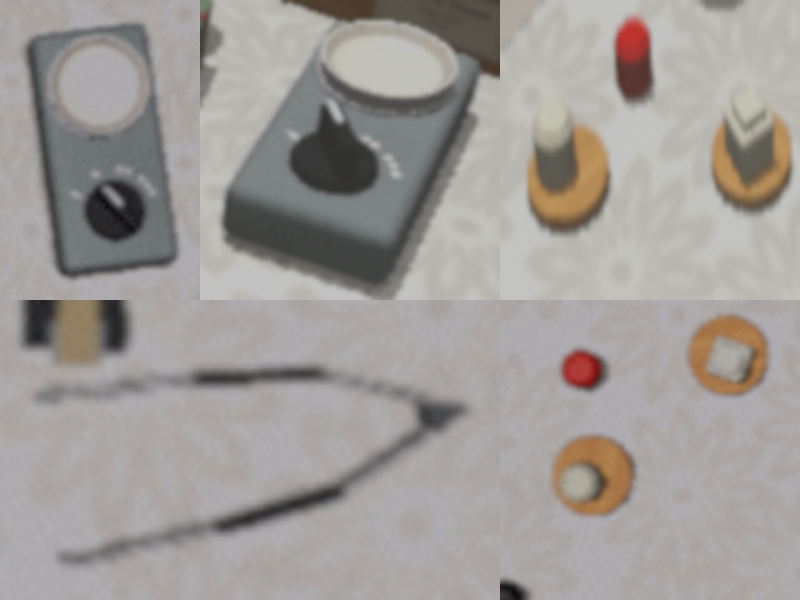

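The crop shows a round drum at top (231.7,285.7) and a square with a raised square at (282,245), so (236,284) is the round melt. The dial is at (405,223.5). Its pointer sits between the bar mark and one dot.

```bash
cat >> h.py <<'E'
def L(n): return [np.load(n+"0.npz")[f"arr_{i}"] for i in range(4)]
E
python3 - <<'E'
from h import *
t,s=L("top"),L("scene")
P=lambda c,uv,z: ray(c,uv,z)[:2]
T=lambda x,y:(365+x/2.857,150+y/2.857)
S=lambda x,y:(400+x/3,210+y/3)
dish=P(t,T(100,84),.056); dishs=P(s,S(390,60) if 0 else (400+(390-200)/3,210+61/3),.056)
print("dish",dish,dishs)
h=cv2.cvtColor(t[0],cv2.COLOR_BGR2HSV)
# warmer body outline: grey-blue
m=cv2.inRange(t[0],(60,50,40),(140,130,125)); m2=((t[0][...,0].astype(int)-t[0][...,2])>8)&(t[0].mean(2)<150)
m2=m2.astype(np.uint8)*255
k,l,st,ce=cv2.connectedComponentsWithStats(m2); i=l[225,385]; print("body",i,st[i])
rc=cv2.minAreaRect(np.argwhere(l==i)[:,::-1].astype(np.float32)); print(rc,[P(t,p,.042).round(4) for p in cv2.boxPoints(rc)])
skirt=P(t,T(115,210),.051); print("skirt",skirt)
for nm,xy in dict(bar=(75,197),one=(97,173),two=(123,169),three=(147,185)).items():
    p=P(t,T(*xy),.042); d=p-skirt; print(nm,p,np.hypot(*d),np.degrees(np.arctan2(d[1],d[0])))
a,b=P(t,T(104,190),.074),P(t,T(133,226),.074); d=a-b; print("pointer",a,b,np.hypot(*d),(a+b)/2,np.degrees(np.arctan2(d[1],d[0])))
# white line
a,b=P(t,T(104,187),.074),P(t,T(122,207),.074); d=a-b; print("line",np.degrees(np.arctan2(d[1],d[0])))
G=lambda x,y:(335+x/5,275+(y-300)*55/300)
for nm,xy in dict(u0=(195,379),u1=(322,374),l0=(215,527),l1=(343,489),tail=(465,408),ju=(38,397),jl=(63,558)).items(): print(nm,P(t,G(*xy),.024).round(4))
print("round",P(t,(231.7,285.7),.034), "scene top", P(s,(195+(553-500)*.4,205+112*.2),.034))
print("square",P(t,(282.3,245),.034))
print("block",P(t,(350,283),.04))
E
```

```text
dish [0.71889179 0.02391642] [0.71569501 0.02247872]
body 0 [     0      0    640    480 305507]
((319.5, 239.5), (479.0, 639.0), 90.0) [array([1.1519, 1.0045]), array([ 1.1852, -0.5748]), array([ 0.0329, -0.5291]), array([0.0189, 0.9283])]
skirt [0.61439338 0.01053035]
bar [0.625935   0.04230158] 0.03380266513306755 70.03529116571801
one [0.6464384  0.02392261] 0.034730910102045175 22.681034493502846
two [0.65015886 0.00214019] 0.0367364145901764 -13.202189039768436
three [ 0.63698158 -0.01794921] 0.03634985252451727 -51.580755317726435
pointer [0.62770226 0.02376469] [5.98660671e-01 2.04410416e-04] 0.03739653098657702 [0.61318146 0.01198455] 39.05103793437853
line 42.22483061812549
u0 [0.4577 0.0804]
u1 [0.4607 0.0196]
l0 [0.3935 0.0706]
l1 [0.4108 0.0095]
tail [ 0.4468 -0.049 ]
ju [0.4488 0.1555]
jl [0.3791 0.1429]
round [0.46203103 0.418731  ] scene top [0.46376762 0.42139176]
square [0.56037525 0.30112132]
block [0.47233188 0.13921169]
```

>>> play_rows(
  commands=[
    [91.9,[-0.7,-0.48,0],[0,0,0]],
    [91.9,[-0.7,-0.48,0],[0,0,0]],
    [91.9,[-0.7,-0.48,0],[0,0,0]],
    [91.9,[-0.7,-0.48,0],[0,0,0]],
    [91.9,[-0.7,-0.48,0],[0,0,0]],
    [91.9,[-0.7,-0.48,0],[0,0,0]],
    [91.9,[-0.7,-0.48,0],[0,0,0]],
    [91.9,[-0.7,-0.48,0],[0,0,0]],
    [91.9,[-0.7,-0.48,0],[0,0,0]],
    [91.9,[-0.7,-0.48,0],[0,0,0]],
  ],
)

```text
clock: 1.1
position: [0.4239, 0.2928, 0.2144]
ee_rot: [[-0.925, 0.38, -0.0], [0.38, 0.925, -0.0], [0.0, -0.0, -1.0]]
force: [-0.2, 0.6, -0.3]
width: 1.0
finger_force: 0.0
```

>>> play_rows(
  commands=[
    [91.9,[-0.7,-0.48,0],[0,0,0]],
    [91.9,[-0.7,-0.48,0],[0,0,0]],
    [91.9,[-0.7,-0.48,0],[0,0,0]],
    [91.9,[-0.7,-0.48,0],[0,0,0]],
    [91.9,[-0.7,-0.48,0],[0,0,0]],
    [91.9,[-0.7,-0.48,0],[0,0,0]],
    [91.9,[-0.7,-0.48,0],[0,0,0]],
    [91.9,[-0.7,-0.48,0],[0,0,0]],
    [91.9,[-0.7,-0.48,0],[0,0,0]],
    [91.9,[-0.7,-0.48,0],[0,0,0]],
  ],
)

```text
clock: 2.1
position: [0.6099, 0.0088, 0.2142]
ee_rot: [[-0.925, 0.38, -0.001], [0.38, 0.925, 0.0], [0.001, -0.0, -1.0]]
force: [0.9, 0.6, -0.1]
width: 1.002
finger_force: 0.0
```

>>> play_rows(
  commands=[
    [91.9,[0,0,0],[0,0,-0.98]],
    [91.9,[0,0,0],[0,0,-0.98]],
    [91.9,[0,0,0],[0,0,-0.98]],
    [91.9,[0,0,0],[0,0,-0.98]],
    [91.9,[0,0,0],[0,0,-0.98]],
    [91.9,[0,0,0],[0,0,-0.98]],
    [91.9,[0,0,0],[0,0,-0.98]],
    [91.9,[0,0,0],[0,0,-0.98]],
    [91.9,[0,0,0],[0,0,0]],
    [91.9,[0,0,0],[0,0,0]],
  ],
)

```text
clock: 3.1
position: [0.6094, 0.0101, 0.2143]
ee_rot: [[-0.764, -0.645, -0.0], [-0.645, 0.764, -0.0], [0.0, 0.0, -1.0]]
force: [0.1, -0.3, -0.1]
width: 1.005
finger_force: 0.0
```

>>> play_rows(
  commands=[
    [91.9,[-0.09,-0.06,0.39],[0,0,0]],
    [91.9,[0,0,0.4],[0,0,0]],
    [91.9,[0,0,0.4],[0,0,0]],
    [91.9,[0,0,0.4],[0,0,0]],
    [91.9,[0,0,0.4],[0,0,0]],
    [91.9,[0,0,0.4],[0,0,0]],
    [91.9,[0,0,0.4],[0,0,0]],
    [91.9,[0,0,0.4],[0,0,0]],
    [91.9,[0,0,0.4],[0,0,0]],
    [91.9,[0,0,0.36],[0,0,0]],
  ],
)

```text
clock: 4.1
position: [0.6134, 0.0107, 0.0548]
ee_rot: [[-0.762, -0.647, -0.001], [-0.647, 0.762, -0.0], [0.001, 0.001, -1.0]]
force: [-0.0, -0.8, 0.1]
width: 1.003
finger_force: 0.0
```

>>> play_rows(
  commands=[
    [60,[0,0,0],[0,0,0]],
    [40,[0,0,0],[0,0,0]],
    [25,[0,0,0],[0,0,0]],
    [15,[0,0,0],[0,0,0]],
    [8,[0,0,0],[0,0,0]],
    [8,[0,0,0],[0,0,0]],
    [8,[0,0,0],[0,0,0]],
    [8,[0,0,0],[0,0,0]],
    [8,[0,0,0],[0,0,0]],
    [8,[0,0,0],[0,0,0]],
  ],
)

```text
clock: 5.1
position: [0.6142, 0.0102, 0.0566]
ee_rot: [[-0.761, -0.648, 0.001], [-0.648, 0.761, -0.001], [0.0, -0.001, -1.0]]
force: [7.4, -15.0, -2.3]
width: 0.149
finger_force: 8.8
```

>>> play_rows(
  commands=[
    [8,[0,-0.03,0],[0,0,0]],
    [8,[0,0,0],[0,0,0]],
    [8,[0,0,0],[0,0,0.8]],
    [8,[0,0,0],[0,0,0.8]],
    [8,[0,0,0],[0,0,0.8]],
    [8,[0,0,0],[0,0,0.8]],
    [8,[0,0,0],[0,0,0.8]],
    [8,[0,0,0],[0,0,0.8]],
    [8,[0,0,0],[0,0,0.8]],
    [8,[0,0,0],[0,0,0]],
  ],
)

```text
clock: 6.1
position: [0.6143, 0.011, 0.0566]
ee_rot: [[-0.997, 0.081, -0.001], [0.081, 0.997, 0.002], [0.001, 0.002, -1.0]]
force: [-1.3, 4.7, 0.7]
width: 0.127
finger_force: 30.0
```

>>> play_rows(
  commands=[
    [8,[0,0,0],[0,0,0.53]],
    [8,[0,0,0],[0,0,0.53]],
    [8,[0,0,0],[0,0,0]],
    [8,[0,0,0],[0,0,0]],
    [20,[0,0,0],[0,0,0]],
    [40,[0,0,0],[0,0,0]],
    [60,[0,0,0],[0,0,0]],
    [91.9,[0,0,0],[0,0,0]],
    [91.9,[0,0,0],[0,0,0]],
    [91.9,[0,0,0],[0,0,0]],
  ],
)

```text
clock: 7.1
position: [0.6146, 0.0096, 0.0566]
ee_rot: [[-0.975, 0.223, -0.0], [0.223, 0.975, -0.0], [0.0, -0.0, -1.0]]
force: [0.4, -0.7, -0.2]
width: 0.627
finger_force: 0.0
```

>>> play_rows(
  commands=[
    [91.9,[0,0,-0.8],[0,0,0]],
    [91.9,[0,0,-0.8],[0,0,0]],
    [91.9,[0,0,-0.8],[0,0,0]],
    [91.9,[0.8,0,-0.8],[0,0,0]],
    [91.9,[0.8,0,0],[0,0,0]],
    [91.9,[0.8,0,0],[0,0,0]],
    [91.9,[0.8,0,0],[0,0,0]],
    [91.9,[0.8,0,0],[0,0,0]],
    [91.9,[0,0,0],[0,0,0]],
    [91.9,[0,0,0],[0,0,0]],
  ],
)

```text
clock: 8.1
position: [0.459, 0.0455, 0.1851]
ee_rot: [[-0.975, 0.223, 0.001], [0.223, 0.975, 0.0], [-0.001, 0.0, -1.0]]
force: [0.8, -0.4, 1.3]
width: 1.001
finger_force: 0.0
```

```bash
python3 - <<'E'
from h import *
t=cam("top");s=cam("scene")
f=lambda c,x,y,w,h:cv2.resize(c[0][y:y+h,x:x+w],(400,400),interpolation=cv2.INTER_CUBIC)
cv2.imwrite("pics/c2.png",np.hstack([f(t,370,180,70,70),f(s,400,210,100,100)]))
o=get_obs();print(o["position"],o["ee_rot"][:,1],o["qpos"])
E
```

```text
[0.46003136 0.04534947 0.18498227] [2.23207467e-01 9.74770880e-01 3.98507927e-04] [ 9.50781908e-02  1.31591683e-01  2.00095649e+00 -9.35575145e-05
  1.00753977e+00 -1.25056421e+00]
```

View pics/c2.png

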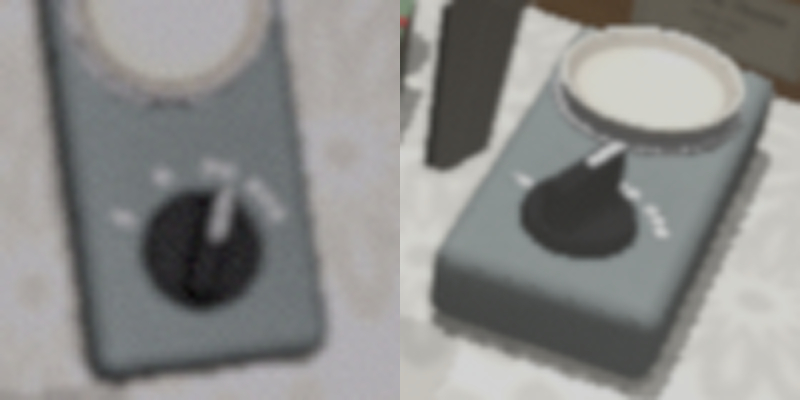

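The pointer's white line now lies beside the two-dot mark (crop (230,188) against dots at (220,168)), at about −13° to −16°. The target is −13°, so step 1 is done. Next, the tongs.

>>> play_rows(
  commands=[
    [91.9,[0,0,0],[0,0,0.94]],
    [91.9,[0,0,0],[0,0,0.94]],
    [91.9,[0,0,0],[0,0,0.94]],
    [91.9,[0,0,0],[0,0,0.94]],
    [91.9,[0,0,0],[0,0,0.94]],
    [91.9,[0,0,0],[0,0,0.94]],
    [91.9,[0,0,0],[0,0,0.94]],
    [91.9,[0,0,0],[0,0,0.94]],
    [91.9,[0,0,0],[0,0,0.94]],
    [91.9,[0,0,0],[0,0,0]],
  ],
)

```text
clock: 9.2
position: [0.4598, 0.0452, 0.1845]
ee_rot: [[-0.161, 0.987, 0.0], [0.987, 0.161, -0.0], [-0.0, 0.0, -1.0]]
force: [-1.1, 0.5, 0.7]
width: 0.999
finger_force: 0.0
```

>>> play_rows(
  commands=[
    [91.9,[0,-0.7,0],[0,0,0]],
    [91.9,[0,0,0.5],[0,0,0]],
    [91.9,[0,0,0.5],[0,0,0]],
    [91.9,[0,0,0.5],[0,0,0]],
    [91.9,[0,0,0.5],[0,0,0]],
    [91.9,[0,0,0.5],[0,0,0]],
    [91.9,[0,0,0],[0,0,0]],
    [91.9,[0,0,0],[0,0,0]],
    [91.9,[0,0,0],[0,0,0]],
    [91.9,[0,0,0],[0,0,0]],
  ],
)

```text
clock: 10.2
position: [0.4319, 0.0409, 0.0855]
ee_rot: [[-0.164, 0.986, 0.002], [0.986, 0.164, 0.0], [-0.0, 0.002, -1.0]]
force: [0.7, -0.3, 0.5]
width: 1.001
finger_force: 0.0
```

>>> play_rows(
  commands=[
    [91.9,[0.11,-0.02,0.25],[0,0,0]],
    [91.9,[0,0,0.25],[0,0,0]],
    [91.9,[0,0,0.25],[0,0,0]],
    [91.9,[0,0,0.25],[0,0,0]],
    [91.9,[0,0,0.25],[0,0,0]],
    [91.9,[0,0,0.25],[0,0,0]],
    [91.9,[0,0,0.25],[0,0,0]],
    [91.9,[0,0,0.25],[0,0,0]],
    [91.9,[0,0,0],[0,0,0]],
    [91.9,[0,0,0],[0,0,0]],
  ],
)

```text
clock: 11.2
position: [0.4294, 0.045, 0.0043]
ee_rot: [[-0.164, 0.987, -0.001], [0.987, 0.164, -0.0], [0.0, -0.001, -1.0]]
force: [0.0, 0.4, -0.8]
width: 1.001
finger_force: 0.0
```

>>> play_rows(
  commands=[
    [80,[0,0,0],[0,0,0]],
    [74,[0,0,0],[0,0,0]],
    [70,[0,0,0],[0,0,0]],
    [67,[0,0,0],[0,0,0]],
    [64,[0,0,0],[0,0,0]],
    [61,[0,0,0],[0,0,0]],
    [58,[0,0,0],[0,0,0]],
    [55,[0,0,0],[0,0,0]],
    [55,[0,0,0],[0,0,0]],
    [55,[0,0,0],[0,0,0]],
  ],
)

```text
clock: 12.2
position: [0.4303, 0.0452, 0.0049]
ee_rot: [[-0.164, 0.987, 0.001], [0.987, 0.164, 0.0], [-0.0, 0.001, -1.0]]
force: [0.8, 1.1, 5.2]
width: 0.598
finger_force: 5.9
```

>>> play_rows(
  commands=[
    [55,[0,0,-0.1],[0,0,0]],
    [55,[0,0,-0.2],[0,0,0]],
    [55,[0,0,-0.3],[0,0,0]],
    [55,[0,0,-0.4],[0,0,0]],
    [55,[0,0,-0.4],[0,0,0]],
    [55,[0,0,-0.4],[0,0,0]],
    [55,[0,0,-0.3],[0,0,0]],
    [55,[0,0,-0.2],[0,0,0]],
    [55,[0,0,-0.1],[0,0,0]],
    [55,[0,0,0],[0,0,0]],
  ],
)

```text
clock: 13.2
position: [0.4296, 0.045, 0.1009]
ee_rot: [[-0.164, 0.986, 0.0], [0.986, 0.164, 0.0], [-0.0, 0.0, -1.0]]
force: [0.1, 0.1, -1.0]
width: 0.601
finger_force: 3.9
```

>>> play_rows(
  commands=[
    [55,[0.15,0.03,0],[0,0,0]],
    [55,[0.35,0.06,0],[0,0,0]],
    [55,[0.5,0.1,0],[0,0,0]],
    [55,[0.55,0.1,0],[0,0,0]],
    [55,[0.55,0.1,0],[0,0,0]],
    [55,[0.5,0.1,0],[0,0,0]],
    [55,[0.4,0.08,0],[0,0,0]],
    [55,[0.25,0.05,0],[0,0,0]],
    [55,[0.1,0.02,0],[0,0,0]],
    [55,[0,0,0],[0,0,0]],
  ],
)

```text
clock: 14.2
position: [0.4326, 0.1816, 0.1002]
ee_rot: [[-0.164, 0.986, -0.001], [0.986, 0.164, -0.0], [-0.0, -0.001, -1.0]]
force: [0.6, 0.1, -1.8]
width: 0.595
finger_force: 3.9
```

>>> play_rows(
  commands=[
    [55,[0,0,0],[0,0,0.2]],
    [55,[0,0,0],[0,0,0.4]],
    [55,[0,0,0],[0,0,0.5]],
    [55,[0,0,0],[0,0,0.5]],
    [55,[0,0,0],[0,0,0.5]],
    [55,[0,0,0],[0,0,0.5]],
    [55,[0,0,0],[0,0,0.5]],
    [55,[0,0,0],[0,0,0.4]],
    [55,[0,0,0],[0,0,0.2]],
    [55,[0,0,0],[0,0,0]],
  ],
)

```text
clock: 15.2
position: [0.4328, 0.1809, 0.1006]
ee_rot: [[0.346, 0.938, -0.0], [0.938, -0.346, -0.0], [-0.0, -0.0, -1.0]]
force: [0.7, -0.2, -1.4]
width: 0.602
finger_force: 3.9
```

```bash
python3 - <<'E'
from h import *
t=cam("top");s=cam("scene")
np.savez("top1.npz",*t);np.savez("scene1.npz",*s)
f=lambda c,x,y,w,h:cv2.resize(c[0][y:y+h,x:x+w],(400,400),interpolation=cv2.INTER_CUBIC)
cv2.imwrite("pics/c3.png",np.hstack([f(t,200,230,160,160),f(s,170,170,220,220)]))
o=get_obs();print(o["position"],o["ee_rot"][:,0],o["width"]*92,o["finger_force"])
E
```

```text
[0.43283731 0.18114909 0.10058454] [ 3.44439740e-01  9.38808425e-01 -7.58336050e-05] 55.167370953489176 3.8721953514323104
```

View pics/c3.png

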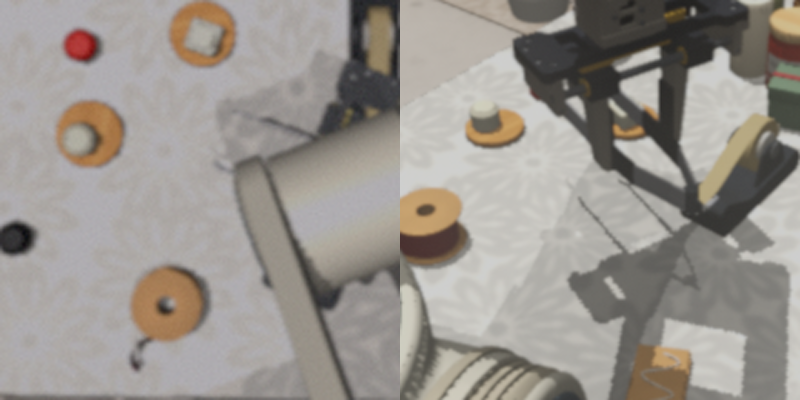

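```bash
python3 - <<'E'
from h import *
L1=lambda n:[np.load(n+"1.npz")[f"arr_{i}"] for i in range(4)]
t,s=L1("top"),L1("scene")
a=ray(t,(292,274.8),.12);b=ray(t,(288.8,296),.12);m=(a+b)/2
print(a,b,m,(m[:2]-[.4328,.1811]),np.degrees(np.arctan2(*(m[:2]-[.4328,.1811])[::-1])))
# segment cream top: bright low-sat near melt
for c,(u,v) in((t,(232,285)),(s,(216,227))):
    r=c[0][v-14:v+15,u-14:u+15]; h=cv2.cvtColor(r,cv2.COLOR_BGR2HSV)
    k,l,st,ce=cv2.connectedComponentsWithStats(cv2.inRange(h,(0,0,150),(45,90,255)))
    j=l[14,14]; print(st[j],ce[j]+[u-14,v-14],ray(c,ce[j]+[u-14,v-14],.034).round(4))
# scene check of predicted jaw ends (tongs at level)
d=np.array([.344,.939]);n=np.array([-.939,.344])
for sg in(1,-1): print(proj(s,[*(np.array([.4328,.1811])+.105*d+sg*.026*n),.11]))
E
```

```text
[0.48833527 0.27275373 0.12      ] [0.44191819 0.2788863  0.12      ] [0.46512673 0.27582001 0.12      ] [0.03232673 0.09472001] 71.15588494623026
[  0   0  21  29 316] [224.69303797 285.20253165] [0.463  0.4353 0.034 ]
[  0   0  29  29 631] [214.71790808 223.69413629] [0.4709 0.4333 0.034 ]
[256.08349894 222.58771018]
[282.65383302 213.69207615]
```

>>> play_rows(
  commands=[
    [55,[0.15,-0.05,0],[0,0,0]],
    [55,[0.35,-0.13,0],[0,0,0]],
    [55,[0.55,-0.2,0],[0,0,0]],
    [55,[0.65,-0.22,0],[0,0,0]],
    [55,[0.65,-0.22,0],[0,0,0]],
    [55,[0.6,-0.22,0],[0,0,0]],
    [55,[0.45,-0.16,0],[0,0,0]],
    [55,[0.3,-0.11,0],[0,0,0]],
    [55,[0.1,-0.04,0],[0,0,0]],
    [55,[0,0,0],[0,0,0]],
  ],
)

```text
clock: 16.3
position: [0.4344, 0.3428, 0.1004]
ee_rot: [[0.344, 0.939, -0.0], [0.939, -0.344, -0.0], [-0.0, -0.0, -1.0]]
force: [-0.5, 0.2, -2.4]
width: 0.599
finger_force: 3.9
```

```bash
python3 - <<'E'
from h import *
t=cam("top");s=cam("scene")
np.savez("top2.npz",*t);np.savez("scene2.npz",*s)
f=lambda c,x,y,w,h:cv2.resize(c[0][y:y+h,x:x+w],(400,400),interpolation=cv2.INTER_CUBIC)
cv2.imwrite("pics/c4.png",np.hstack([f(t,195,245,80,80),f(s,170,170,110,110)]))
o=get_obs();print(o["position"],o["ee_rot"][:,0],o["width"]*92,o["finger_force"])
E
```

```text
[0.43436908 0.34195961 0.10043028] [ 3.45089948e-01  9.38569310e-01 -7.60088842e-04] 55.370940137237014 3.872014034714084
```

View pics/c4.png

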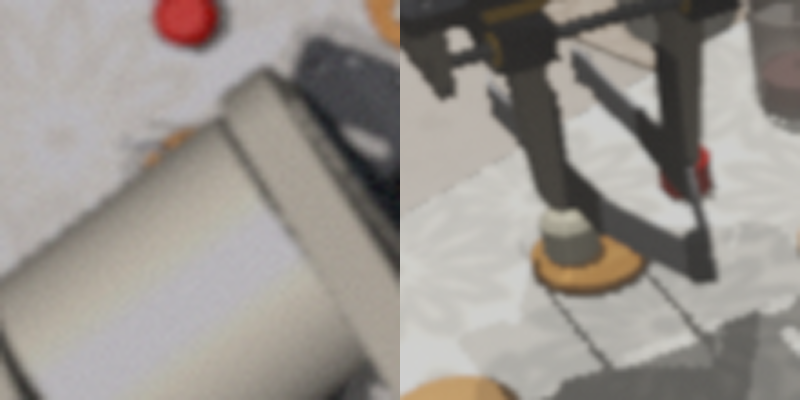

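```bash
python3 - <<'E'
from h import *
s=[np.load("scene2.npz")[f"arr_{i}"] for i in range(4)]
C=lambda x,y:np.array([170+(x-400)*.275,170+y*.275])
O=np.array([.4344,.342]);d=np.array([.345,.9386]);n=np.array([-.9386,.345])
for z in(.0955,.1195):
    for sg in(1,-1):print("jaw",z,(proj(s,[*(O+.105*d+sg*.026*n),z])-170)/.275+[400,0])
    print("tail",(proj(s,[*(O-.1*d),z])-170)/.275+[400,0])
for xy in((492,92),(575,52)):print(ray(s,C(*xy),.1195))
print("melt top",ray(s,C(566,216),.034))
for z in(.034,.008):print("pred",(proj(s,[.463,.420,z])-170)/.275+[400,0])
E
```

```text
jaw 0.0955 [491.5902282  108.05727847]
jaw 0.0955 [584.48323527  80.66879246]
tail [712.7883218  292.73526597]
jaw 0.1195 [484.88752521  68.0596518 ]
jaw 0.1195 [579.2677749   41.21954777]
tail [708.7683336  249.41298326]
[0.43242484 0.42826777 0.1195    ]
[0.48576244 0.42494166 0.1195    ]
melt top [0.4583686  0.41715056 0.034     ]
pred [568.73037073 210.26107047]
pred [574.40392256 249.46257111]
```

>>> play_rows(
  commands=[
    [55,[0,0,0.15],[0,0,0]],
    [55,[0,0,0.25],[0,0,0]],
    [55,[0,0,0.3],[0,0,0]],
    [55,[0,0,0.3],[0,0,0]],
    [55,[0,0,0.3],[0,0,0]],
    [55,[0,0,0.3],[0,0,0]],
    [55,[0,0,0.2],[0,0,0]],
    [55,[0,0,0.15],[0,0,0]],
    [55,[0,0,0],[0,0,0]],
    [55,[0,0,0],[0,0,0]],
  ],
)

```text
clock: 17.4
position: [0.4347, 0.3429, 0.0227]
ee_rot: [[0.345, 0.939, 0.0], [0.939, -0.345, 0.0], [0.0, 0.0, -1.0]]
force: [-0.6, 0.3, -1.5]
width: 0.598
finger_force: 3.9
```

```bash
python3 - <<'E'
from h import *
s=cam("scene")
cv2.imwrite("pics/c5.png",cv2.resize(s[0][170:280,170:300],(780,600)[:2],interpolation=cv2.INTER_CUBIC))
o=get_obs();print(o["position"],o["ee_rot"][:,0],o["width"]*92,o["finger_force"],o["force"],o["moment"])
E
```

```text
[0.43484743 0.34296088 0.02290888] [3.44847590e-01 9.38658556e-01 5.04385595e-04] 55.05185018428371 3.872332079045009 [-0.34852613 -0.02438466 -0.78093194] [-0.07544695  0.06186543 -0.01106314]
```

View pics/c5.png

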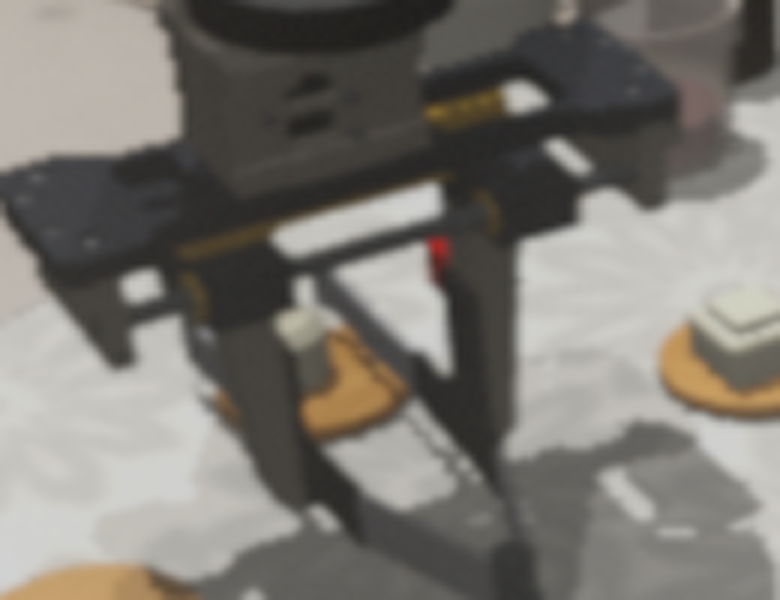

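The melt (crop (315,350)) stands between the two jaws, so I'll close on it.

>>> play_rows(
  commands=[
    [53,[0,0,0],[0,0,0]],
    [51,[0,0,0],[0,0,0]],
    [49,[0,0,0],[0,0,0]],
    [47,[0,0,0],[0,0,0]],
    [45,[0,0,0],[0,0,0]],
    [43,[0,0,0],[0,0,0]],
    [41,[0,0,0],[0,0,0]],
    [41,[0,0,0],[0,0,0]],
    [41,[0,0,0],[0,0,0]],
    [41,[0,0,0],[0,0,0]],
  ],
)

```text
clock: 18.45
position: [0.4346, 0.3428, 0.0226]
ee_rot: [[0.345, 0.939, 0.0], [0.939, -0.345, 0.0], [0.0, 0.0, -1.0]]
force: [-0.9, 0.9, 0.0]
width: 0.494
finger_force: 29.9
```

>>> play_rows(
  commands=[
    [41,[0,0,-0.1],[0,0,0]],
    [41,[0,0,-0.2],[0,0,0]],
    [41,[0,0,-0.35],[0,0,0]],
    [41,[0,0,-0.45],[0,0,0]],
    [41,[0,0,-0.45],[0,0,0]],
    [41,[0,0,-0.45],[0,0,0]],
    [41,[0,0,-0.35],[0,0,0]],
    [41,[0,0,-0.2],[0,0,0]],
    [41,[0,0,-0.1],[0,0,0]],
    [41,[0,0,0],[0,0,0]],
  ],
)

```text
clock: 19.45
position: [0.4347, 0.3428, 0.1289]
ee_rot: [[0.345, 0.939, 0.0], [0.939, -0.345, 0.0], [0.0, 0.0, -1.0]]
force: [-0.2, -0.6, -1.5]
width: 0.492
finger_force: 29.9
```

>>> play_rows(
  commands=[
    [41,[-0.1,0.13,0],[0,0,0]],
    [41,[-0.2,0.26,0],[0,0,0]],
    [41,[-0.3,0.4,0],[0,0,0]],
    [41,[-0.35,0.46,0],[0,0,0]],
    [41,[-0.4,0.53,0],[0,0,0]],
    [41,[-0.4,0.53,0],[0,0,0]],
    [41,[-0.4,0.53,0],[0,0,0]],
    [41,[-0.4,0.53,0],[0,0,0]],
    [41,[-0.4,0.53,0],[0,0,0]],
    [41,[-0.4,0.53,0],[0,0,0]],
  ],
)

```text
clock: 20.45
position: [0.5551, 0.1537, 0.1279]
ee_rot: [[0.345, 0.938, -0.001], [0.938, -0.345, -0.0], [-0.001, -0.001, -1.0]]
force: [0.5, 0.0, -2.3]
width: 0.493
finger_force: 29.9
```

>>> play_rows(
  commands=[
    [41,[-0.4,0.53,0],[0,0,0]],
    [41,[-0.4,0.53,0],[0,0,0]],
    [41,[-0.4,0.53,0],[0,0,0]],
    [41,[-0.4,0.53,0],[0,0,0]],
    [41,[-0.4,0.53,0],[0,0,0]],
    [41,[-0.4,0.53,0],[0,0,0]],
    [41,[-0.4,0.53,0],[0,0,0]],
    [41,[-0.35,0.46,0],[0,0,0]],
    [41,[-0.25,0.33,0],[0,0,0]],
    [41,[-0.1,0.13,0],[0,0,0]],
  ],
)

```text
clock: 21.45
position: [0.6805, -0.0415, 0.1279]
ee_rot: [[0.346, 0.938, -0.001], [0.938, -0.346, -0.0], [-0.0, -0.001, -1.0]]
force: [-0.1, -0.2, -1.4]
width: 0.49
finger_force: 29.9
```

```bash
python3 - <<'E'
from h import *
t=cam("top");s=cam("scene")
np.savez("top3.npz",*t);np.savez("scene3.npz",*s)
f=lambda c,x,y,w,h:cv2.resize(c[0][y:y+h,x:x+w],(400,400),interpolation=cv2.INTER_CUBIC)
cv2.imwrite("pics/c6.png",np.hstack([f(t,350,130,100,100),f(s,370,130,180,180)]))
o=get_obs();print(o["position"],o["ee_rot"][:,0],o["width"]*92,o["finger_force"],o["force"])
E
```

```text
[ 0.6801286  -0.04028382  0.12808269] [ 3.45925054e-01  9.38262130e-01 -1.80500802e-04] 45.54489832094223 29.872828423976898 [-0.21991689 -0.362318   -2.15173293]
```

View pics/c6.png

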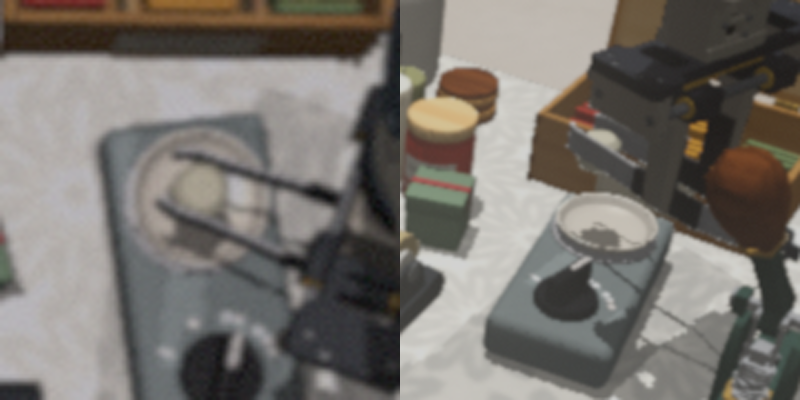

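The jaws hold the round melt (top crop (203,187)) over the dish, and the dial is still at two dots. Now I'll compute the remaining offset.

```bash
python3 - <<'E'
from h import *
t=[np.load("top3.npz")[f"arr_{i}"] for i in range(4)]
s=[np.load("scene3.npz")[f"arr_{i}"] for i in range(4)]
for z in(.13,.14): 
    m=ray(t,(350+203/4,130+187/4),z); print(m, "scene",ray(s,(370+(604-400)*.45,130+138*.45),z))
e=np.array([.7175,.0235])-ray(t,(400.75,176.75),.137)[:2]
R=get_obs()["ee_rot"]; print(e,(R[:2,:2].T@e)/.04)
E
```

```text
[0.7087118  0.03524497 0.13      ] scene [0.7199686  0.04017566 0.13      ]
[0.70646964 0.03701569 0.14      ] scene [0.70317784 0.03425633 0.14      ]
[ 0.01035771 -0.01298447] [-0.21499617  0.35524758]
```

>>> play_rows(
  commands=[
    [41,[-0.07,0.12,0.08],[0,0,0]],
    [41,[-0.07,0.12,0.08],[0,0,0]],
    [41,[-0.07,0.11,0.08],[0,0,0]],
    [41,[0,0,0],[0,0,0]],
    [41,[0,0,0],[0,0,0]],
    [41,[0,0,0],[0,0,0]],
    [41,[0,0,0],[0,0,0]],
    [41,[0,0,0],[0,0,0]],
    [41,[0,0,0],[0,0,0]],
    [41,[0,0,0],[0,0,0]],
  ],
)

```text
clock: 22.55
position: [0.6905, -0.0521, 0.1191]
ee_rot: [[0.345, 0.939, 0.0], [0.939, -0.345, -0.0], [0.0, 0.0, -1.0]]
force: [0.1, 0.6, -2.1]
width: 0.491
finger_force: 29.9
```

```bash
python3 - <<'E'
from h import *
o=get_obs();print(o["position"],o["width"]*92,o["finger_force"],o["force"])
print(job_done())
E
```

```text
[ 0.69054021 -0.05211008  0.11910304] 45.16975180541731 29.872776567935944 [ 0.14858925  0.6475661  -2.11011517]
the job is handed in; nothing more can be done
None
```

I handed the job in at about 22.6 s with the dial at two dots and the round melt held in the tongs over the middle of the dish, roughly 4.5 cm above the rim by my estimate; no verdict came back, and I took no picture after the last 2 cm move.

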